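# Close the adhesive tin and hold the store box open

### The arm

A 6-joint arm with a two-finger parallel gripper is mounted at the origin on the work surface. World frame = base frame: x ahead of the robot, y to its left, z up, the work surface at z = 0. Lengths are in m, angles in rad, forces in N, time in s.
With the tool pointing down it reaches from about 0.35 to 1 m from the base axis. Payload 7.1 kg.
Tool frame: the origin (TCP) lies between the finger pads; the fingertips stand 22 mm ahead of it and the grasp point (between the pads) lies 3 mm ahead of it; x points along the fingers, y is the direction in which the jaws open and shut, and the axes are right-handed (so a half turn about x gives the same grasp; the last joint's range is limited). The gripper opens to 85 mm and grips with 20 to 120 N. Pads are 22 mm wide; open, the fingers measure 114 mm over their backs; the gripper's body (76 mm by 85 mm) begins 54 mm behind the grasp point. The pads swing forward as they close: fully open they stand 13 mm farther back than shut.
Start: joints at [1.22, 0.423, 1.63, -0, 1.089, -0.019], TCP at [0.204, 0.591, 0.253] pointing down, gripper open.
Joint ranges: [-3, 3], [-0.9, 2.11], [0.09, 2.58], [-1.31, 4.45], [0.11, 2.69], [-2.54, 2.54]. Speed limits (rad/s): [2.39, 2.39, 3.01, 3.14, 3.14, 3.14].

### API

Orientations are given as a rotation vector (axis times angle).
In Python, from rig import manip gives the robot as it stands. The module is installed in compiled form; this text tells all that it offers. Calls block until the motion is done:
- manip.move_to(position, orientation): joint-space move of the TCP to a pose.
- manip.servo_line(position, orientation=None, rate=0.15): straight line of the TCP; orientation=None keeps the orientation; rate is the mean speed in m/s.
- manip.set_joints(angles): joint-space move.
- manip.command_gripper(opening, f_grip=None): finger opening in m; f_grip is the grip in N (None keeps the last); returns when the fingers have stopped.
- manip.hold(seconds).
- manip.solve_ik(position, orientation): joint angles nearest the present ones, or None.
- manip.camera(name): name is "side" or "top" or "wrist"; returns a dict with "image" (480x640x3 uint8, red, green, blue), "fx", "fy", "cx", "cy" (pixels), "cam_to_world" (4x4, takes a point from camera to world coordinates); the wrist camera has in their place "mount" (4x4, takes a point from camera to tool coordinates, whose origin is the TCP and whose axes are the tool frame's). Camera axes: x right, y down, z forward; pixel columns grow to the right and rows downward; lengths in m; the calibration is good to about 2 mm. A picture is of the moment at which its call begins: read the wrist's pose just before it. There is no depth.
A pose or a line that the arm cannot do raises manip.IKError and nothing moves.
- manip.sign_off(): hands the job in, once; it reports no verdict.
Readings, each from a call of its own:
- manip.get_time(): time.
- manip.get_joint_positions(): joint angles.
- manip.get_joint_vel(): joint speeds.
- manip.get_tau(): joint torques, N m.
- manip.get_position(): TCP position.
- manip.get_ee_rot(): TCP orientation.
- manip.get_contact_force(): force on the tool from outside, world axes, zero at the start.
- manip.get_torque(): the same for the moment, N m.
- manip.get_width(): finger opening in m.
Only numpy, scipy, OpenCV 4.12 (cv2) and the standard library are available. Lean on these libraries where they do the work, as an engineer would, in place of code of your own. Each camera call takes 0.05 s, during which the arm holds its last target. There are 200 camera calls.

### The job

I want to put the small tin of stone adhesive away in the grey steel box. First press the tin's lid, which is standing proud, fully home, leaving the tin standing where it is; then raise the lid of the box and hold it open at about 60 degrees from closed, never letting it go over backwards onto the carving behind, and leave everything else on the bench where it is. Finish while still holding the box lid there, because on its own it would drop shut on my hands.

Things in the scene. Friction and masses are not known exactly. Their poses are not given: they have to be found in the camera images.
- tin: Small lever-lid tin, bare metal with a plain paper band, standing loose on the bench, full and closed except that its lid is not yet home. Body 88 mm across, 92 mm high without the lid, about 0.85 kg (varies). Origin: centre of its underside; z up. It is the smaller of the two tins and the one whose lid stands proud; its place among the other pots varies.
- tin_lid_top (a point): Centre of the flat top of the small tin's lid: a round steel disc 74 mm across and 3 mm thick, with a collar below that plugs into the tin. The top stands 95 mm above the bench when the lid is fully home, and up to 10 mm more before.
- tin_lid (a joint): How far the small tin's lid stands proud of its seat, in m: 0 = fully home (a hard stop), larger = higher; it starts at 0.006 to 0.009. It slides straight down, resists with about 8 N, and stays where it is left.
- box: Low grey painted steel storage box, fixed to the bench: 190 mm deep (its x), 300 mm wide (its y), its rim 115 mm and its closed lid 128 mm above the bench. Origin: centre of its underside; z up, its front faces its -x (towards the robot). Includes the lid and the lid's handle.
- box_lid (a joint): Opening angle of the box lid in rad: 0 = closed, grows as the front edge rises, 1.047 = 60 degrees, end stop at 1.9 rad (thrown right back). It hinges along the box's back edge, weighs about 0.75 kg (varies), has no stay, spring or latch, and falls shut by itself from anywhere below about 90 degrees. Holding it by the handle takes about 4 N.
- box_handle (a point): Centre of the lid's handle: a round steel bar 12 mm thick, 120 mm long between its two legs, parallel to the box's y, its axis 40 mm in front of the lid's 30 mm deep front skirt; 114 mm above the bench when closed. It swings with the lid: in the lid's frame (closed: the box's) it lies 241.5 mm before the hinge axis (-x) and 4 mm below. Axes: y along the bar, z out of the lid's top.
- box_hinge (a point): Middle of the hinge axis of the box lid, at the box's back top edge, 118 mm above the bench; fixed; its axes are the box's, y along the hinge axis.
- big_tin: Bystander: larger tin of the same kind, 108 mm across and 125 mm high, its lid already home. Origin: centre of its underside.
- pot: Bystander: white plastic pot 90 mm across and 90 mm high with chisel ends standing in it up to 130 mm. Origin: centre of its underside.
- mallet: Bystander: mason's small iron mallet standing on its head, handle up, 60 mm across, 182 mm high. Origin: centre of its underside.
- chisel: Bystander: flat steel chisel lying on the bench, 190 mm long along its x, 13 mm high. Origin: on the bench under its middle.
- punch: Bystander: narrow steel chisel lying on the bench, 190 mm long along its x, 13 mm high. Origin: on the bench under its middle.
- brush: Bystander: dusting brush lying on the bench, 160 mm long along its x. Origin: on the bench under it.
- offcut: Bystander: stone offcut, 90 x 70 x 45 mm. Origin: centre of its underside.
Mind the look-alikes: they are no part of the job. Leave any green, orange or yellow look-alike of the tin alone.

How it is judged:
By the outcome, as a careful person would: the job done as asked, in the order asked, and still so for the second after the job is handed in, while the arm keeps its last pose, push and grip.
It also fails if it takes over 51 s, if anything falls off the work surface, if the arm or the gripper's body presses on something with over 40 N, if the wrist force passes 120 N, or if a joint passes its speed limit or range.

## Working session

There is one attempt and no reset: what is moved stays moved. The work goes in short steps, each a Python script; the robot and the scene stay as the last script left them, time stands still between calls to the robot, and variables do not carry over. Pictures are saved under pics/ and viewed, about 8 in all and at most 12, crops included, and the job is handed in when it is done.

```bash
mkdir -p pics
python3 - <<'E'
from rig import manip
import cv2,pickle
d={}
for n in("top","side"):
    c=manip.camera(n);d[n]=c;cv2.imwrite(f"pics/{n}0.png",c["image"][:,:,::-1])
    print(n,c["fx"],c["fy"],c["cx"],c["cy"],c["cam_to_world"].round(3).tolist())
pickle.dump(d,open("c.pkl","wb"))
print(manip.get_ee_rot(),manip.get_time(),manip.get_width())
E
```

```text
top 609.6649680021436 609.6649680021436 322.7599089753806 233.30234719186615 [[0.002, -0.988, 0.155, 0.249], [-1.0, -0.004, -0.014, 0.019], [0.015, -0.155, -0.988, 1.552], [0.0, 0.0, 0.0, 1.0]]
side 567.2472027362909 567.2472027362909 314.57055025079205 248.18182429278488 [[0.872, -0.269, 0.409, -0.092], [-0.49, -0.504, 0.712, -0.987], [0.014, -0.821, -0.571, 0.917], [0.0, 0.0, 0.0, 1.0]]
[ 0.25928199  1.55530114 -0.26143448] 0.1 0.085705237835367
```

View pics/top0.png

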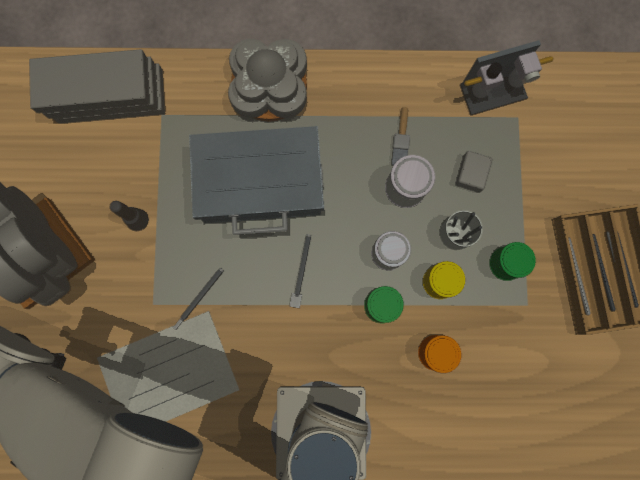

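View pics/side0.png

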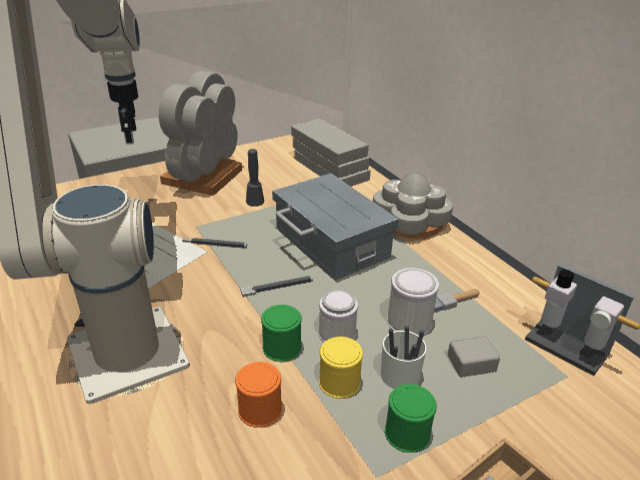

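The candidates are the bare tins at top-view (392,249) (smaller, side view (339,303), with the lid standing proud) and (412,177) (larger, lid home). The green, orange and yellow tins are look-alikes. The small bare one at (392,249) fits. The box is at (257,172) with its handle bar at about (261,233). I'll confirm with one enlarged crop.

```bash
cat > h.py <<'E'
import numpy as np,pickle
d=pickle.load(open("c.pkl","rb"))
def w(n,u,v,z):
    c=d[n];T=c["cam_to_world"];r=T[:3,:3]@[(u-c["cx"])/c["fx"],(v-c["cy"])/c["fy"],1]
    return T[:3,3]+r*(z-T[2,3])/r[2]
E
python3 - <<'E'
import cv2,numpy as np
from h import *
t=cv2.imread("pics/top0.png");s=cv2.imread("pics/side0.png")
a=cv2.resize(t[195:245,180:340],(800,250),interpolation=cv2.INTER_CUBIC)   #x5
b=cv2.resize(t[220:280,360:425],None,fx=5,fy=5,interpolation=cv2.INTER_CUBIC) #325x300
e=cv2.resize(s[280:340,305:375],None,fx=5,fy=5,interpolation=cv2.INTER_CUBIC)
o=np.zeros((560,800,3),np.uint8);o[:250]=a;o[255:555,:325]=b;o[255:555,330:680]=e
cv2.imwrite("pics/crop.png",o)
print("tin",w("top",392,249,.102),w("side",339,301,.102))
for p in[(234,233),(288,230)]:print("h",w("top",*p,.114))
for p in[(191,136),(317,127),(323,209),(194,217)]:print("box",w("top",*p,.128))
E
```

```text
tin [ 0.43801486 -0.16798564  0.102     ] [ 0.43921992 -0.17662226  0.102     ]
h [0.47347772 0.21019867 0.114     ]
h [0.4812628  0.08167152 0.114     ]
box [0.70821832 0.31785245 0.128     ]
box [0.73293948 0.01331758 0.128     ]
box [ 0.52997583 -0.00163126  0.128     ]
box [0.50923774 0.30377901 0.128     ]
```

View pics/crop.png

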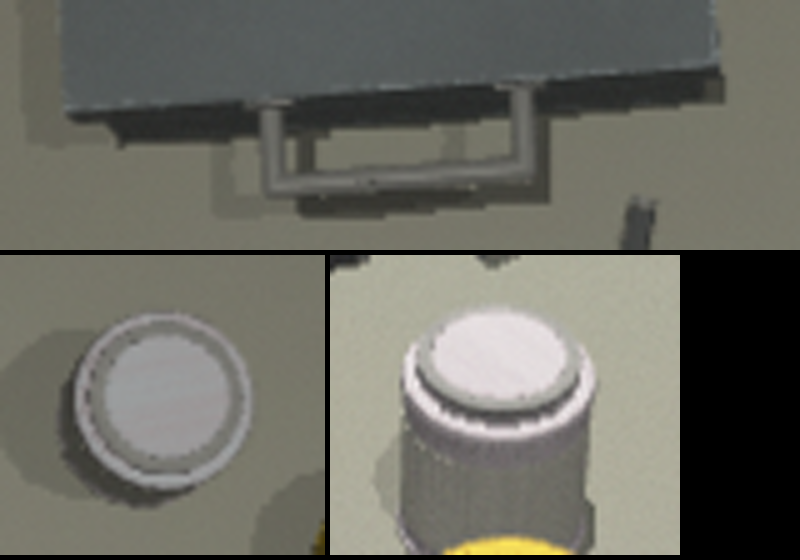

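The crop confirms it. The small bare tin's lid stands proud, with its centre at top (393.6,249.2) and side (338.6,299.4). The bar ends are at top (235,232.4) and (285,229). Next I'll check the lid arc with IK, then press.

```bash
cat >> h.py <<'E'
from scipy.spatial.transform import Rotation as R
yaw=0.069
XA=np.array([np.cos(yaw),np.sin(yaw),0]);Z=np.array([0,0,1.])
def ori(p,s):
    x=np.cos(p)*XA-np.sin(p)*Z;y=s*(np.sin(p)*XA+np.cos(p)*Z)
    return R.from_matrix(np.c_[x,y,np.cross(x,y)]).as_rotvec(),x
def bar(H,th):  # handle axis for hinge point H
    r=np.array([-.2415,-.004])
    return H+(r[0]*np.cos(th)+r[1]*np.sin(th))*XA+(-r[0]*np.sin(th)+r[1]*np.cos(th))*Z
def tcp(H,th,p0,s,back=0.003):
    o,x=ori(p0+th,s);return bar(H,th)-(back)*x,o
E
python3 - <<'E'
from rig import manip
from h import *
t1=w("top",393.6,249.2,.1025);t2=w("side",338.6,299.4,.1025);print(t1,t2)
tin=(t1+t2)/2
b=w("top",260,230.6,.116);b2=w("top",260,230.6,.114);print("bar",b,b2)
H=b2+.2415*XA;H[2]=.118;print("H",H)
for s in(1,-1):
  for p in(20,30,40,50):
    p=np.radians(p);r=[]
    for back in(.1,.003):
        o,x=ori(p,s);r.append(manip.solve_ik(b2-back*x,o))
    for a in np.radians([15,30,45,60]): r.append(manip.solve_ik(*tcp(H,a,p,s)))
    print(s,np.degrees(p).round(),[None if q is None else np.round(q,1).tolist() for q in r][::2],sum(q is None for q in r))
print(b2-tin)
manip.command_gripper(0)
o=manip.get_ee_rot()
q=manip.solve_ik([tin[0],tin[1],.25],o);print(q)
manip.move_to([tin[0],tin[1],.25],o)
manip.servo_line([tin[0],tin[1],.14],o,.15)
print(manip.get_time(),manip.get_contact_force(),manip.get_position(),manip.get_width())
import cv2
for n in("side",):
    cv2.imwrite(f"pics/{n}1.png",cv2.resize(manip.camera(n)["image"][200:400,220:480,::-1],None,fx=3,fy=3))
E
```

```text
[ 0.43747971 -0.17176311  0.1025    ] [ 0.44097637 -0.17199155  0.1025    ]
bar [0.47920977 0.1482435  0.116     ] [0.47953089 0.148423   0.114     ]
H [0.72045623 0.16507328 0.118     ]
1 20.0 [None, None, [0.3, 0.2, 2.0, -0.2, 0.6, 0.4]] 4
1 30.0 [None, None, [0.3, 0.2, 1.9, -0.1, 0.8, 0.3]] 3
1 40.0 [None, None, [0.3, 0.3, 1.8, -0.0, 1.0, 0.2]] 3
1 50.0 [[0.5, 0.2, 2.5, 4.2, 0.3, 2.4], [0.3, 0.3, 2.2, -0.4, 0.3, 0.6], [0.2, 0.3, 1.7, 0.0, 1.2, 0.2]] 1
-1 20.0 [None, [0.4, 0.4, 2.4, 3.6, 0.7, -0.2], None] 4
-1 30.0 [None, [0.4, 0.3, 2.4, 3.8, 0.4, -0.4], None] 3
-1 40.0 [[0.5, 0.3, 2.6, 3.8, 0.6, -0.2], None, None] 4
-1 50.0 [[0.5, 0.2, 2.5, 4.2, 0.3, -0.7], [0.3, 0.3, 2.2, -0.4, 0.3, -2.5], None] 3
[0.04030285 0.32030033 0.0115    ]
[-3.98290086e-01  2.01302767e-01  1.96214247e+00  1.19822745e-04
  9.78144445e-01 -1.63733133e+00]
4.5583 [-1.10941554  0.50979466  0.16717505] [ 0.43974774 -0.17198281  0.14050122] -0.00033995502626689493
```

View pics/side1.png

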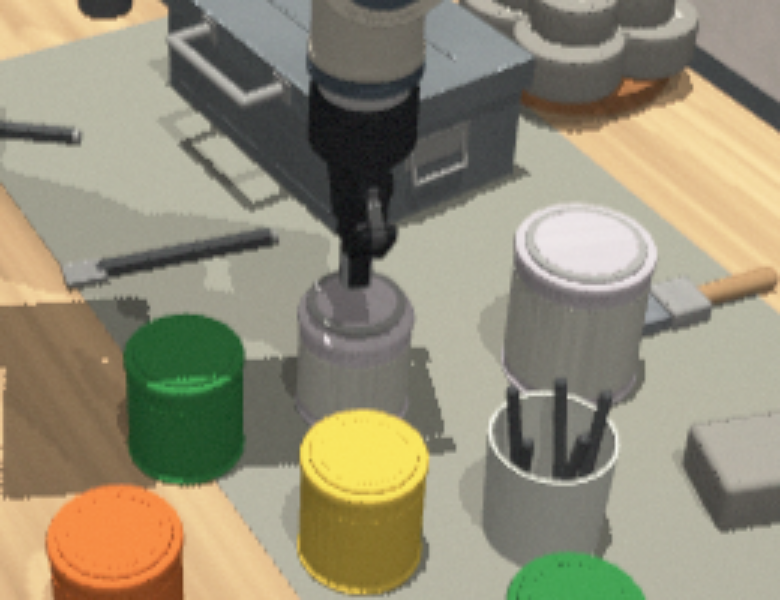

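The closed fingertips sit above the lid centre, at crop (357,285). Pressing now, with force monitoring.

Run:
```python
from rig import manip
import numpy as np
p=manip.get_position();x,y=p[:2]
f0=manip.get_contact_force()[2]
z=.129;manip.servo_line([x,y,z],None,.08)
while z>.108:
    z-=.0015;manip.servo_line([x,y,z],None,.03)
    f=manip.get_contact_force()[2]-f0;print(round(z,4),manip.get_position()[2].round(4),f.round(1),round(manip.get_time(),2))
    if f>24:break
```

```text
0.1275 0.1276 -0.4 5.15
0.126 0.126 -0.6 5.4
0.1245 0.1245 0.2 5.65
0.123 0.1231 2.9 5.9
0.1215 0.1216 3.7 6.15
0.12 0.1201 4.0 6.4
0.1185 0.1186 4.7 6.65
0.117 0.1171 4.1 6.9
0.1155 0.1168 22.2 7.15
0.114 0.1166 41.3 7.4
```

The lid hit a hard stop at tip z ≈ 0.0947, so it's home. Next I'll retreat, plan the box approach and cross-check the bar.

Run:
```python
from rig import manip
from h import *
p=manip.get_position();manip.servo_line([p[0],p[1],.26],None,.2)
print("side bar",w("side",278.3,215,.114),w("side",301.7,234.3,.114))
b=np.array([.4795,.1484,.114]);H=b+.2415*XA;H[2]=.118
for s in(1,-1):
  for p in(55,60,65,70):
   for pe in (95,105,115):
    r=[manip.solve_ik(b-k*ori(np.radians(p),s)[1],ori(np.radians(p),s)[0]) for k in(.1,.05,.003)]
    r+=[manip.solve_ik(bar(H,a)-.003*ori(np.radians(p)+a*(pe-p)/60,s)[1],ori(np.radians(p)+a*np.radians(pe-p)/np.radians(60),s)[0]) for a in np.radians([15,30,45,60])]
    n=sum(q is None for q in r)
    print(s,p,pe,n,[np.round(r[i],2).tolist() if r[i] is not None else None for i in(0,2,6)] if pe==105 else "")
m=manip.camera("wrist");print(m["mount"].round(3).tolist(),m["fx"],manip.get_time())
```

```text
side bar [0.47387657 0.19609846 0.114     ] [0.48482142 0.08304192 0.114     ]
1 55 95 2 
1 55 105 2 [None, None, [0.22, 0.46, 1.42, 0.04, 1.52, 0.14]]
1 55 115 2 
1 60 95 0 
1 60 105 0 [[0.4, 0.14, 2.33, -0.76, 0.24, 1.04], [0.36, 0.41, 2.28, 4.34, 0.15, 2.2], [0.22, 0.46, 1.42, 0.04, 1.52, 0.14]]
1 60 115 0 
1 65 95 0 
1 65 105 0 [[0.37, 0.14, 2.26, -0.39, 0.34, 0.65], [0.34, 0.4, 2.24, -0.93, 0.14, 1.17], [0.22, 0.46, 1.42, 0.04, 1.52, 0.14]]
1 65 115 0 
1 70 95 0 
1 70 105 0 [[0.35, 0.16, 2.2, -0.22, 0.46, 0.46], [0.33, 0.4, 2.19, -0.38, 0.23, 0.61], [0.22, 0.46, 1.42, 0.04, 1.52, 0.14]]
1 70 115 0 
-1 55 95 4 
-1 55 105 5 [None, [0.37, 0.43, 2.32, 3.85, 0.27, -0.44], None]
-1 55 115 5 
-1 60 95 4 
-1 60 105 4 [[0.4, 0.14, 2.33, -0.76, 0.24, -2.1], [0.36, 0.41, 2.28, 4.34, 0.15, -0.94], None]
-1 60 115 4 
-1 65 95 4 
-1 65 105 4 [[0.37, 0.14, 2.26, -0.39, 0.34, -2.5], [0.34, 0.4, 2.24, -0.93, 0.14, -1.97], None]
-1 65 115 4 
-1 70 95 6 
-1 70 105 6 [None, [0.33, 0.4, 2.19, -0.38, 0.23, -2.53], None]
-1 70 115 6 
[[0.001, -0.26, 0.966, -0.122], [1.0, 0.001, -0.001, -0.001], [-0.0, 0.966, 0.26, -0.065], [0.0, 0.0, 0.0, 1.0]] 331.5187426519683 8.3333
```

Run:
```python
from rig import manip
from h import *
import cv2
b=np.array([.4795,.146,.114]);o,x=ori(np.radians(75),1)
manip.command_gripper(.027,35)
manip.move_to(b-.12*x,o)
print(manip.get_time())
manip.servo_line(b-.035*x,o,.12)
print(manip.get_time(),manip.get_contact_force().round(1),manip.get_position(),manip.get_width(),b-.035*x)
a=manip.camera("side")["image"][130:290,200:410,::-1];c=manip.camera("wrist")["image"][:,:,::-1]
cv2.imwrite("pics/ap.png",np.hstack([cv2.resize(a,(480,366)),cv2.resize(c,(320,366))]))
```

```text
10.4333
11.2917 [-0.4  0.3 -0.4] [0.47065638 0.14532383 0.1481142 ] 0.026763227866463724 [0.47046289 0.14537545 0.1478074 ]
```

View pics/ap.png

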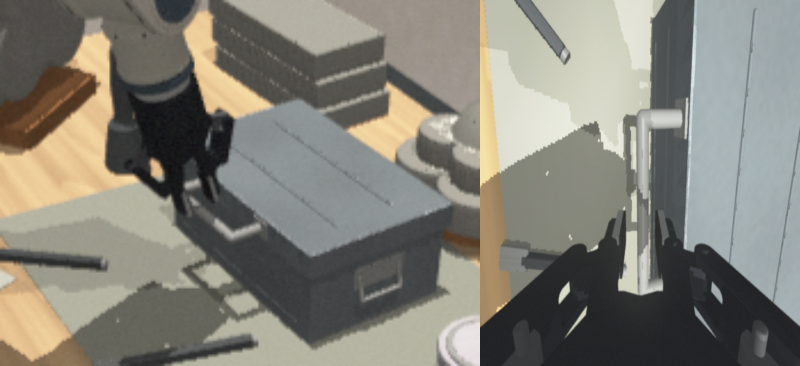

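The wrist view shows the bar at about (643,200), running between the fingertips (620,220) and (660,220) and well centred. I'll descend and grip.

Run:
```python
from rig import manip
from h import *
b=np.array([.4795,.146,.114]);o,x=ori(np.radians(75),1)
manip.servo_line(b-.003*x,o,.06)
print(manip.get_time(),manip.get_contact_force().round(1),manip.get_position())
manip.command_gripper(0,35)
print(manip.get_time(),manip.get_contact_force().round(1),manip.get_position(),manip.get_width())
```

```text
12.075 [ 0.2 -0.2  0.8] [0.47861116 0.14589154 0.11655297]
12.35 [ 8.3 -2.1 -3.7] [0.48126608 0.14645538 0.11810568] 0.010449493690715593
```

Gripped (width ≈ bar). The bar is about 3 mm further in x, so I'll correct the arc for that and raise the lid in monitored steps.

```bash
cat >> h.py <<'E'
B=np.array([.4822,.146,.114]);HG=B+.2415*XA;HG[2]=.118
def pose(th):
    o,x=ori(np.radians(75)+th*.5,1);return bar(HG,th)-.003*x,o
E
python3 - <<'E'
from rig import manip
from h import *
for a in (5,10,15,20):
    p,o=pose(np.radians(a));manip.servo_line(p,o,.06)
    print(a,round(manip.get_time(),2),manip.get_contact_force().round(1),(manip.get_position()-p).round(4),round(manip.get_width(),4))
    if np.linalg.norm(manip.get_contact_force())>60:break
E
```

```text
5 12.86 [ 0.2  6.1 -3.6] [-0.0001  0.0004  0.0002] 0.0105
10 13.36 [-0.2  6.1 -5.6] [-0.0003  0.0003 -0.0001] 0.0105
15 13.86 [-0.2  5.9 -4.6] [-0.0005  0.0003 -0.0003] 0.0108
20 14.36 [-1.4  5.3 -4.3] [-0.0008  0.0003 -0.0005] 0.0107
```

Forces are small and steady. Continuing to 60°.

Run:
```python
from rig import manip
from h import *
import cv2
for a in (25,30,35,40,45,50,55,60):
    p,o=pose(np.radians(a));manip.servo_line(p,o,.06)
    f=manip.get_contact_force();print(a,round(manip.get_time(),2),f.round(1),(manip.get_position()-p).round(4),round(manip.get_width(),4))
    if np.linalg.norm(f)>60:break
manip.hold(.5);print(manip.get_contact_force().round(1))
a=manip.camera("side")["image"][60:360,150:470,::-1];c=manip.camera("wrist")["image"][:,:,::-1]
cv2.imwrite("pics/up.png",np.hstack([cv2.resize(a,(480,450)),cv2.resize(c,(320,450))]))
cv2.imwrite("pics/topend.png",manip.camera("top")["image"][:,:,::-1])
```

```text
25 14.86 [-2.   4.9 -3.9] [-0.0011  0.0004 -0.0007] 0.0108
30 15.36 [-3.3  5.3 -2. ] [-0.0015  0.0004 -0.0008] 0.0105
35 15.86 [-5.6  5.4 -0. ] [-0.0019  0.0005 -0.0008] 0.0106
40 16.36 [-8.   6.3  1.7] [-0.0022  0.0006 -0.0006] 0.0109
45 16.86 [-9.4  5.   3.2] [-0.0025  0.0007 -0.0004] 0.0107
50 17.36 [-11.1   4.9   8.3] [-0.0025  0.0008  0.0003] 0.011
55 17.86 [-11.7   5.1  10.4] [-0.0024  0.0009  0.0009] 0.0106
60 18.36 [-10.6   4.3  12.6] [-0.002   0.0011  0.0016] 0.0106
[-10.6   4.4  12.1]
```

View pics/up.png

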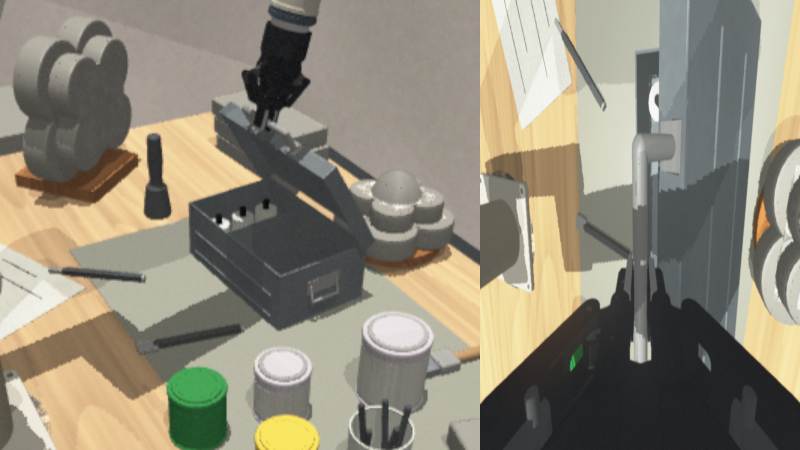

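View pics/topend.png

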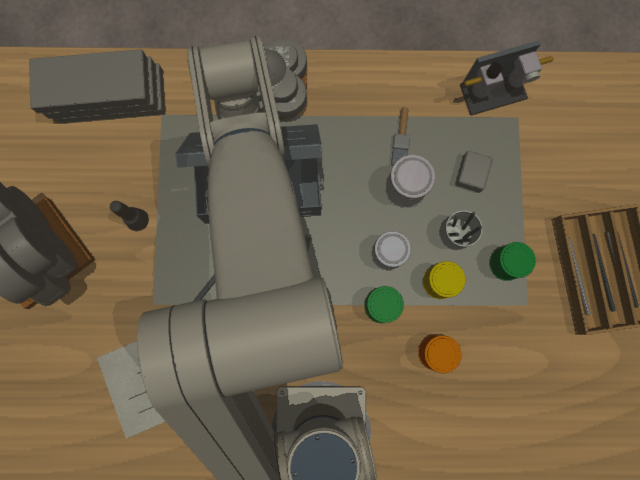

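The side view shows the lid held at about 60°, clear of the carving, with the tin at crop (282,385) standing with its lid home. In the top view the tin at (392,249) and every bystander are where they started. Handing in.

Run:
```python
from rig import manip
from h import *
p=manip.get_position()+.003*ori(np.radians(105),1)[1]-HG
print("angle",np.degrees(np.arctan2(p[2],-p@XA)-np.arctan2(-.004,.2415)),manip.get_width(),manip.get_time())
manip.sign_off()
```

```text
angle 59.761383133604866 0.010655726658500961 19.0083
the job is handed in; nothing more can be done
```

The tin's lid is pressed home, and the arm is holding the box lid open at about 60°. I handed the job in at 19.0 s.

- **Tin lid:** I pressed it with closed fingertips until it met a hard stop at a tip height of about 94.7 mm; fully home is 95 mm. The push there was about 41 N, through the fingertips only. The tin is still standing where it was.
- **Box lid:** I gripped the handle bar and raised the lid along its arc. The angle worked out from the arm's position is 59.8°, and the gripper is still closed on the bar at about 10.7 mm. In the last picture the lid is clear of the carving.
- **Everything else:** in the last pictures the other things on the bench that I could see had not moved. The arm hid part of the area around the box in the top view.

**Disagreements:** the bar was about 3 mm further from the robot than the camera said, so I corrected the arc after gripping. About 2.5 mm of mismatch remained, which leaves a steady force of roughly 16 N at the wrist. The gripper also reads slightly under the bar's 12 mm, but the hold was steady.

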